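# Fit the honing wheel to the bench honing machine and hold it pressed in

### The job

Slide the clear guard of the green honing machine fully open by its orange grip, as far as it goes. Then lift the honing wheel out of its wooden stand by the square boss, push its keyed shaft into the machine's steel hub, turning it until the key slips into the keyway and the wheel sits flat on the hub, and keep pushing until the spring-loaded hub is down at its stop. Finish while still gripping the wheel and holding it pressed down there; leave the other things on the bench where they lie.

Things in the scene. Friction and masses are not known exactly. Their poses are not given: they have to be found in the camera images.
- machine: The fixed green honing machine: body 160 (x) x 280 (y) x 80 mm high, deck 80 mm above the table. Origin: centre of its underside; its axes lie along those sides. The hub's axis is at x = 0, y = -70 mm of this frame. The two guard rails run along its y at x = +-44 mm and stand 6 mm above the deck.
- guard (a joint): The guard's slide, m: 0 = closed over the hub, grows as it slides to the machine's +y, 0.095 = fully open at its end stop. It starts shut or nearly so; it moves with about 2 N and stays where it is left. While less than about 0.075 open it is in the wheel's way.
- guard_grip (a point): Centre of the guard's orange grip, 26 (x) x 18 (y) x 40 mm high. The clear plate under it has its top 20 mm below this point (108 mm above the table), measures 98 x 78 mm and reaches 66 mm to -y, 12 mm to +y of the grip's centre. Axes as the machine's: +y is the opening direction. Fully open, the grip is 122 mm to +y of the hub's axis.
- hub_mouth (a point): Centre of the top face of the round steel hub (50 mm across), 100 mm above the table while not pressed; it sinks with the hub. z up; x points to the only keyway (yellow dash on the rim). Bore 22 mm across, open through the hub's 48 mm height; keyway 8 mm wide, out to 17.5 mm from the axis. The hub's angle varies, but it is too stiff to be turned (1 Nm).
- hub (a joint): How far the hub is pressed down, m: 0 = up, 0.012 = down at its stop. The spring resists with about 6 N at the top and 13 N at the stop, and lifts hub and wheel again if let go.
- arbor_boss (a point): Centre of the bright square boss on top of the honing wheel, 30 x 30 mm, 45 mm high, sides along this frame's x and y: grip it here. The wheel, a brick-red disc 64 mm across and 18 mm thick, has its top 22.5 mm below this point. Yellow dashes on disc and boss mark the key's side (+x). Wheel and shaft weigh 0.25 to 0.4 kg in all.
- arbor_seat (a point): Centre of the underside of the honing wheel's disc, 40.5 mm below the boss's centre, same axes; it meets the hub's top face when home. From here the steel shaft, 20 mm across, runs 45 mm down to a bevelled tip. The key, 6 mm wide, out to 15 mm from the axis, is on its +x side and ends 12 mm above the tip: the bare tip enters first, and a key out of line rests on the hub's face.
- stand: The fixed wooden stand, a block 90 x 90 x 65 mm high with an oversize hole (37 mm wide, 55 mm deep); the wheel starts in it, its disc resting on the top. Origin: centre of the underside.
- gouge1: Bystander, leave alone: carving gouge, light wooden handle, about 230 mm long, lying near the robot. Origin at its underside.
- gouge2: Bystander, leave alone: carving gouge, dark handle, about 240 mm long, lying at the back. Origin at its underside.
- tape: Bystander, leave alone: yellow tape measure 66 x 34 x 62 mm high. Origin at its underside.
- glue: Bystander, leave alone: white glue bottle with a blue label, 48 mm across, 130 mm tall. Origin at its underside.
- mallet: Bystander, leave alone: wooden mallet lying down, 290 mm long. Origin at its underside.
- compound_bar: Bystander, leave alone: green bar of honing compound 90 x 40 x 30 mm high. Origin at its underside.
- spare_wheel: Bystander, leave alone: spare cork wheel lying flat, 68 mm across, 18 mm high, 24 mm hole. Origin at its underside.
- arbor: The honing wheel with shaft and boss as one loose body; origin at the centre of the shaft's tip, axes as the boss's.
Not all that is in view belongs to the job. What is shaped like the arbor but black or pink is not meant.

How it is judged:
On the way, in this order (a step that is already met when the one before it is completed fails the run):
1. the guard is fully open (value of joint guard above 0.088 m), for 0.2 s.
2. the shaft is home in the hub with its key in the keyway (distance between arbor_seat and hub_mouth below 0.005 m and angle between the z axis of arbor_seat and the z axis of hub_mouth, either way round below 0.06 rad and angle between the x axis of arbor_seat and the x axis of hub_mouth, either way round below 0.2 rad), for 0.2 s.
At the end, for the whole second after the job is handed in: The guard is open at its stop (at least 85 of 95 mm); the wheel's underside lies on the hub within 5 mm and 3.5 degrees, key in the keyway (within 11 degrees); the fingers still hold the wheel and keep the hub pressed at least 9 of its 12 mm, at rest (all of step 2 and value of joint hub above 0.009 m and value of joint guard above 0.085 m and contact force between the fingers and arbor above 2 N and contact force between arbor and machine above 4 N and angle between arbor_seat's own z axis and vertical below 0.08 rad and linear speed of arbor below 0.02 m/s); the arm keeps its last pose, push and grip.
It fails at once if a bystander is moved by more than 40 mm (distance of any of gouge1, gouge2, tape, glue, mallet, compound_bar, spare_wheel from where it was at the start of the episode above 0.04 m).
It also fails if it takes over 61 s, if anything falls off the work surface, if the arm or the gripper's body presses on something with over 40 N, if the wrist force passes 120 N, or if a joint passes its speed limit or range.

### The arm

A 7-joint arm with a two-finger parallel gripper is mounted at the origin on the work surface. World frame = base frame: x ahead of the robot, y to its left, z up, the work surface at z = 0. Lengths are in m, angles in rad, forces in N, time in s.
With the tool pointing down it reaches from about 0.4 to 0.9 m from the base axis. Payload 5.5 kg.
Tool frame: the origin (TCP) lies between the finger pads; the fingertips stand 22 mm ahead of it and the grasp point (between the pads) lies 3 mm ahead of it; z points along the fingers, y is the line along which they close (so a half turn about z gives the same grasp; the last joint's range is limited). The gripper opens to 85 mm and grips with 20 to 120 N. Pads are 22 mm wide; open, the fingers measure 114 mm over their backs; the gripper's body (76 mm by 85 mm) begins 54 mm behind the grasp point. The pads swing forward as they close: fully open they stand 13 mm farther back than shut.
Start: joints at [1.574, 0.501, -0.427, 1.55, 0.221, 1.138, -0.21], TCP at [0.167, -0.628, 0.253] pointing down, gripper open.
Joint ranges: [-2.88, 2.88], [-0.31, 2.03], [-1.54, 1.56], [0.2, 2.42], [-1.41, 4.55], [0.19, 2.02], [-2.57, 2.57]. Speed limits (rad/s): [2.57, 2.57, 3.14, 3.14, 3.14, 3.14, 3.14].

### API

Orientations are given as a 3x3 rotation matrix whose columns are the frame's x, y, z axes.
In Python, from plant import r gives the robot as it stands. The module is installed in compiled form; this text tells all that it offers. Calls block until the motion is done:
- r.goto(position, orientation): joint-space move of the TCP to a pose.
- r.move_linear(position, rate=0.15, frame=None): straight line of the TCP; frame=None keeps the orientation; rate is the mean speed in m/s.
- r.movej(angles): joint-space move.
- r.set_gripper(opening): opening from 0.0 (shut) to 1.0 (fully open); the grip force is fixed at half the most; returns when the fingers have stopped.
- r.sleep(seconds).
- r.ik(position, orientation): joint angles nearest the present ones, or None.
- r.observe(): the state.
- r.get_image(name): name is "scene" or "top"; returns a dict with "img" (384x512x3 uint8, red, green, blue), "mtx" (3x3 intrinsics, pixels), "extrinsics" (4x4, takes a point from camera to world coordinates). Camera axes: x right, y down, z forward; pixel columns grow to the right and rows downward; lengths in m; the calibration is good to about 2 mm. A picture is of the moment at which its call begins. There is no depth.
A pose or a line that the arm cannot do raises r.Unreachable and nothing moves.
- r.hand_in(): hands the job in; it is judged then, once.
The state is a dict: "time_s": time; "qpos": joint angles; "joint_velocities": joint speeds; "joint_torque": joint torques, N m; "ee_pos": TCP position; "orientation": TCP orientation; "force": force on the tool from outside, world axes, zero at the start; "moment": the same for the moment, N m; "gripper_width": opening from 0.0 (shut) to 1.0 (fully open); "grasp_force": force on a finger pad.
Only numpy, scipy, OpenCV 4.12 (cv2) and the standard library are available. Lean on these libraries where they do the work, as an engineer would, in place of code of your own. Each camera call takes 0.05 s, during which the arm holds its last target. There are 200 camera calls.

## Working session

There is one attempt and no reset: what is moved stays moved. The work goes in short steps, each a Python script; the robot and the scene stay as the last script left them, time stands still between calls to the robot, and variables do not carry over. Pictures are saved under pics/ and viewed, at most 10 in all, crops included, and the job is handed in when it is done.

```bash
mkdir -p pics; python3 - <<'E'
from plant import r
import cv2,numpy as np
for n in("scene","top"):
    d=r.get_image(n); cv2.imwrite(f"pics/{n}0.png",d["img"][:,:,::-1]); np.savez(f"pics/{n}0.npz",**d)
    print(n,d["mtx"].round(1).tolist(),d["extrinsics"].round(3).tolist())
o=r.observe();print(o["time_s"],o["orientation"],o["ee_pos"])
E
```

```text
scene [[391.0, 0.0, 256.7], [0.0, 391.0, 190.7], [0.0, 0.0, 1.0]] [[0.831, 0.461, -0.312, 0.989], [0.557, -0.696, 0.453, -0.639], [-0.009, -0.55, -0.835, 1.346], [0.0, 0.0, 0.0, 1.0]]
top [[460.4, 0.0, 261.7], [0.0, 460.4, 188.9], [0.0, 0.0, 1.0]] [[-0.143, -0.969, 0.201, 0.237], [-0.99, 0.141, -0.026, 0.04], [-0.003, -0.203, -0.979, 1.468], [0.0, 0.0, 0.0, 1.0]]
0.1 [[ 9.66434297e-01  2.56913593e-01 -3.94745249e-04]
 [ 2.56913887e-01 -9.66432726e-01  1.74372579e-03]
 [ 6.64921316e-05 -1.78661195e-03 -9.99998402e-01]] [ 0.1667751  -0.62763051  0.25233625]
```

View pics/scene0.png

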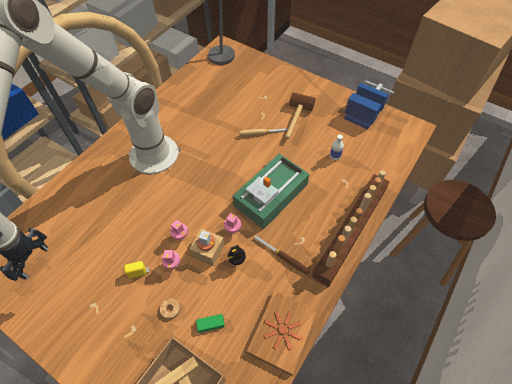

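View pics/top0.png

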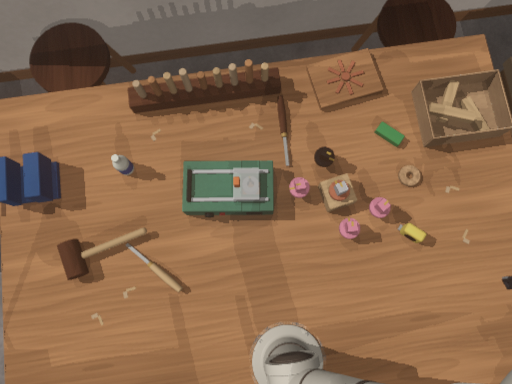

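Arbor-shaped candidates in the top view are pink at (299,187), (380,207) and (350,229), black at (325,157), and brick-red in the wooden stand at (340,190). I choose the brick-red one in the stand. The guard grip is orange at (237,182). Next is one close crop to check this.

```bash
python3 - <<'E'
import cv2,numpy as np
a=cv2.imread("pics/top0.png")[150:225,175:365]; b=cv2.imread("pics/scene0.png")[145:275,185:315]
a=cv2.resize(a,None,fx=4.2,fy=4.2,interpolation=cv2.INTER_CUBIC)   # 798x315
b=cv2.resize(b,None,fx=6,fy=6,interpolation=cv2.INTER_CUBIC)
cv2.imwrite("pics/c1.png",a)
b1=cv2.resize(cv2.imread("pics/scene0.png")[150:270,185:315],None,fx=5,fy=5,interpolation=cv2.INTER_CUBIC);cv2.imwrite("pics/c2.png",b1)
E
```

```text
(no output)
```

View pics/c1.png

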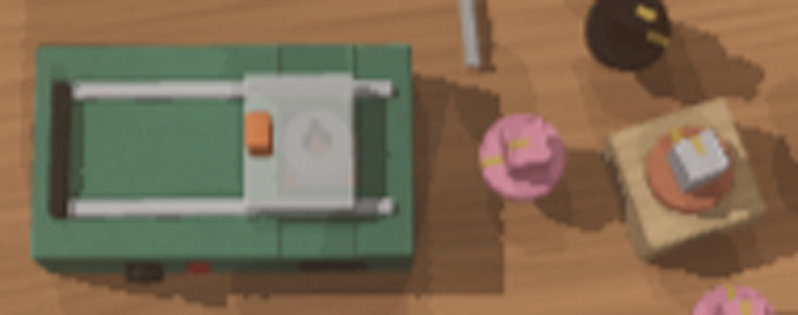

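View pics/c2.png

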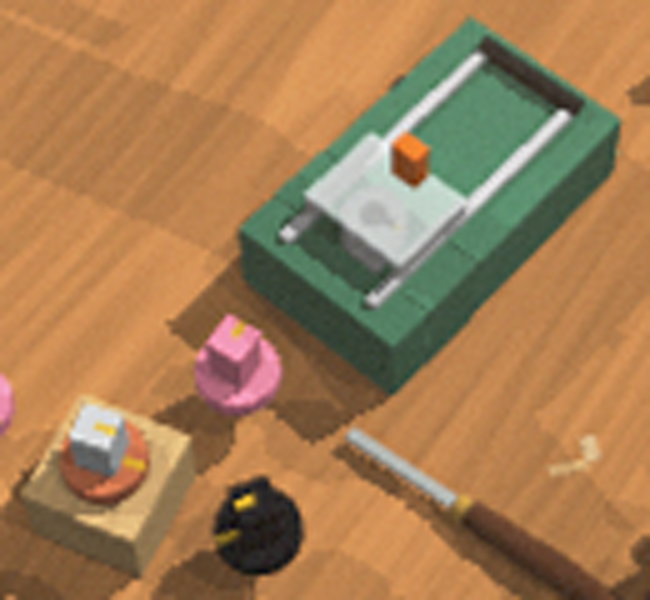

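The crops show the brick-red wheel with the bright boss in the stand (top crop ~(690,165)), with its key dash toward image-up. The guard is shut, with its orange grip at crop (259,133). Now I'll measure.

```bash
cat >h.py <<'E'
import numpy as np,cv2
def ray(d,p):
    u=cv2.undistortPoints(np.array([[p]],float),d["mtx"],None)[0,0]
    E=d["extrinsics"]; v=E[:3,:3]@[u[0],u[1],1]; return E[:3,3],v/np.linalg.norm(v)
def onz(d,p,z):
    o,v=ray(d,p); return o+v*(z-o[2])/v[2]
def tri(d1,p1,d2,p2):
    (a,u),(b,v)=ray(d1,p1),ray(d2,p2)
    s=np.linalg.lstsq(np.c_[u,-v],b-a,rcond=None)[0]; P,Q=a+u*s[0],b+v*s[1]
    return (P+Q)/2,np.linalg.norm(P-Q)
def mask(d,lo,hi,box):  # HSV; box x0,y0,x1,y1
    m=cv2.inRange(cv2.cvtColor(d["img"],cv2.COLOR_RGB2HSV),lo,hi); k=np.zeros_like(m)
    k[box[1]:box[3],box[0]:box[2]]=255; m&=k; ys,xs=np.nonzero(m)
    return m,(np.array([xs.mean(),ys.mean()]) if len(xs) else None),len(xs)
def Rdown(yaw): # tool y along -(direction yaw), z down
    y=np.array([np.cos(yaw),np.sin(yaw),0]); z=np.array([0,0,-1.]); return np.c_[np.cross(y,z),y,z]
E
python3 - <<'E'
from h import *
T=dict(np.load("pics/top0.npz"));S=dict(np.load("pics/scene0.npz"))
ct=lambda x,y:(x/4.2-.38+175,y/4.2-.38+150); cs=lambda x,y:(x/5-.4+185,y/5-.4+150)
_,a,n=mask(T,(3,150,120),(16,255,255),(228,170,245,192));_,b,m=mask(S,(3,150,120),(16,255,255),(258,170,276,190))
print("orange",a,n,b,m,tri(T,a,S,b),onz(T,a,.138))
for z,l in((.086,[(75,90),(390,90),(75,208),(390,207)]),(.08,[(35,45),(410,45),(412,262),(45,262)])):
    P=[onz(T,ct(*p),z) for p in l]; print(np.round(P,4)); e=P[0]-P[1]; print(np.degrees(np.arctan2(e[1],e[0])))
e=onz(T,ct(75,208),.086)-onz(T,ct(390,207),.086);print(np.degrees(np.arctan2(e[1],e[0])))
for p,z in(((697,143),.128),((676,136),.083),((523,158),.083)): print(onz(T,ct(*p),z))
for p,z in(((103,428),.128),((133,464),.083)): print(onz(S,cs(*p),z))
# boss top: bright, low saturation
for d,box in((T,(330,178,352,200)),(S,(196,226,214,250))):
    mk,c,n=mask(d,(0,0,120),(179,60,255),box); print(c,n,mk.any(), onz(d,c,.12))
E
```

```text
orange [236.37209302 181.25581395] 43 [266.62790698 180.65116279] 43 (array([0.5432713 , 0.07495547, 0.13760543]), np.float64(0.0005162266251680441)) [0.54336479 0.07513132 0.138     ]
[[ 0.6069  0.2066  0.086 ]
 [ 0.5736 -0.0229  0.086 ]
 [ 0.5192  0.2165  0.086 ]
 [ 0.487  -0.0101  0.086 ]]
81.7260115697981
[[ 0.647   0.2328  0.08  ]
 [ 0.6069 -0.0429  0.08  ]
 [ 0.4457 -0.0202  0.08  ]
 [ 0.4839  0.2434  0.08  ]]
81.7219033978492
81.9214311943766
[ 0.49373996 -0.23072517  0.128     ]
[ 0.50976504 -0.22551343  0.083     ]
[ 0.50961671 -0.11187389  0.083     ]
[ 0.48742006 -0.23094553  0.128     ]
[ 0.50435858 -0.22662239  0.083     ]
[340.66086957 187.57391304] 115 True [ 0.48346395 -0.23047947  0.12      ]
[204.62352941 236.02352941] 85 True [ 0.48442329 -0.23191451  0.12      ]
```

```bash
python3 - <<'E'
from plant import r
from h import *
yw=np.radians(81.8); u=np.array([np.cos(yw),np.sin(yw),0]); R=Rdown(yw+np.pi)
g=np.array([.5433,.0751,.137])
r.goto(g+[0,0,.07],R); r.move_linear(g,rate=.12); r.set_gripper(0.0)
o=r.observe();print(o["time_s"],o["gripper_width"],o["grasp_force"],o["force"])
p=np.array(o["ee_pos"]); d=.075; r.move_linear(p+u*d,rate=.1)
f0=np.array(o["force"])
while d<.112:
    d+=.004; r.move_linear(p+u*d,rate=.06); o=r.observe(); f=np.dot(np.array(o["force"])-f0,u); print(round(d,3),round(f,1),np.dot(o["ee_pos"]-p,u).round(4))
    if abs(f)>12: break
r.set_gripper(.7); o=r.observe(); q=np.array(o["ee_pos"]); print("end",q,o["time_s"])
r.move_linear(q+[0,0,.08],rate=.2)
# go toward the stand side but clear of the hub's view
Rb=Rdown(np.radians(81.8)+np.pi)
r.goto([.40,-.30,.26],Rb)
for n in("scene","top"):
    d=r.get_image(n); cv2.imwrite(f"pics/{n}1.png",d["img"][:,:,::-1]); np.savez(f"pics/{n}1.npz",**d)
a=cv2.resize(cv2.imread("pics/top1.png")[155:225,175:365],None,fx=4.2,fy=4.2,interpolation=cv2.INTER_CUBIC)
b=cv2.resize(cv2.imread("pics/scene1.png")[150:275,185:345],None,fx=2.2,fy=2.2,interpolation=cv2.INTER_CUBIC)
b=cv2.copyMakeBorder(b,0,0,0,a.shape[1]-b.shape[1],cv2.BORDER_CONSTANT)
cv2.imwrite("pics/c3.png",np.vstack([a,b])); print(a.shape,b.shape,r.observe()["time_s"])
E
```

```text
4.275 0.20659903463993767 58.9458703994751 [-0.46307734 -0.52032795  3.92214287]
0.079 0.7 0.0787
0.083 -1.8 0.0817
0.087 -12.4 0.0819
end [0.55591215 0.16132191 0.13723977] 6.4083
(294, 798, 3) (275, 798, 3) 8.8417
```

View pics/c3.png

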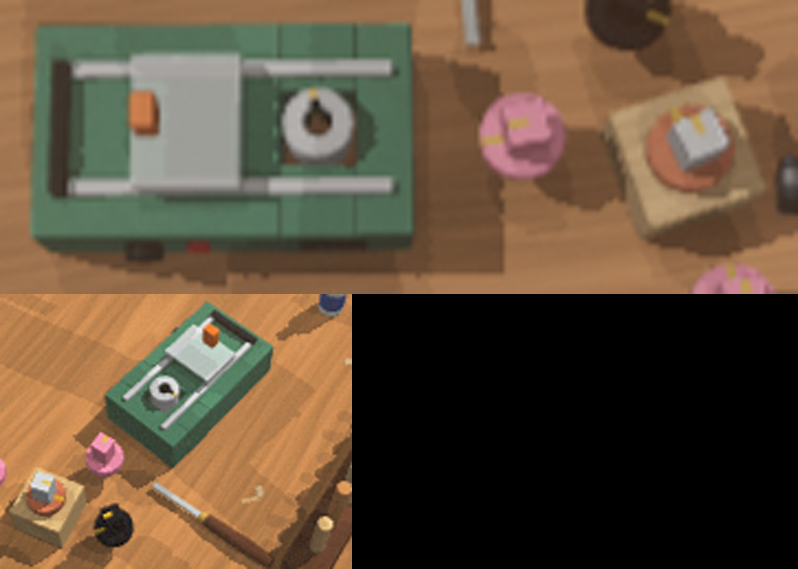

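The guard is at its stop: the force rose and the grip sits at top crop (144,112). The hub is exposed at (318,125) with its keyway dash at (314,94), and the wheel is at (690,145). Next I'll measure the hub and boss precisely.

```bash
python3 - <<'E'
from h import *
T=dict(np.load("pics/top1.npz"));S=dict(np.load("pics/scene1.npz"))
u=np.array([np.cos(np.radians(81.8)),np.sin(np.radians(81.8)),0])
for nm,d,hb,bb in(("T",T,(240,172,262,196),(328,176,354,206)),("S",S,(248,180,272,206),(190,224,220,260))):
    hsv=cv2.cvtColor(d["img"],cv2.COLOR_RGB2HSV)
    # hub: bright grey; also outer contour minEnclosing on world-plane
    m,c,n=mask(d,(0,0,110),(179,60,255),hb)
    cn=max(cv2.findContours(m,cv2.RETR_EXTERNAL,cv2.CHAIN_APPROX_NONE)[0],key=len)[:,0].astype(float)
    W=np.array([onz(d,p,.1) for p in cn])[:,:2].astype(np.float32)
    el=cv2.fitEllipse((W*1000)); print(nm,"hub c",c,n,"ellipse mm",np.round(el[0],1),np.round(el[1],1))
    my,cy,ny=mask(d,(20,90,110),(34,255,255),hb); 
    if ny: k=onz(d,cy,.1); v=k[:2]*1000-el[0]; print("dash",cy,ny,k[:2].round(4),"r",np.linalg.norm(v),"ang",np.degrees(np.arctan2(v[1],v[0])))
    md,cd,nd=mask(d,(2,90,90),(11,190,255),bb); 
    print("disc n",nd)
    # boss yellow
    my,_,_=mask(d,(20,100,110),(34,255,255),bb); k,l,s,cc=cv2.connectedComponentsWithStats(my)
    for i in range(1,k): print("yel",s[i,4],cc[i],onz(d,cc[i],.128)[:2].round(4),onz(d,cc[i],.083)[:2].round(4))
    mb,cb,nb=mask(d,(0,0,150),(179,50,255),bb); print("boss bright",cb,nb,onz(d,cb,.128)[:2].round(4))
    cn=max(cv2.findContours(mb,cv2.RETR_EXTERNAL,cv2.CHAIN_APPROX_NONE)[0],key=len)[:,0]
    W=(np.array([onz(d,p,.128) for p in cn])[:,:2]*1000).astype(np.float32); print(cv2.minAreaRect(W))
_,a,n=mask(T,(3,150,120),(16,255,255),(200,165,220,192));_,b,m=mask(S,(3,150,120),(16,255,255),(270,155,292,180))
P,e=tri(T,a,S,b);print("grip",P,e,"hub from grip",P-.122*u)
b=cv2.imread("pics/top1.png");t=cv2.resize(b[170:200,235:265],(400,400),interpolation=cv2.INTER_NEAREST);t2=cv2.resize(b[174:206,326:358],(400,400),interpolation=cv2.INTER_NEAREST)
cv2.imwrite("pics/c4.png",np.hstack([t,t2]))
E
```

```text
T hub c [250.04761905 182.70952381] 210 ellipse mm [538.6  36.1] [46.9 49.7]
dash [249.  176.5] 2 [0.5613 0.036 ] r 22.685850101482096 ang -0.06526919586810344
disc n 170
yel 4 [335.5 182. ] [ 0.5009 -0.2167] [ 0.5098 -0.2253]
yel 4 [340.5 184. ] [ 0.4928 -0.2303] [ 0.5014 -0.2394]
boss bright [341.55421687 186.69879518] 83 [ 0.4842 -0.232 ]
((485.46270751953125, -231.74349975585938), (28.885683059692383, 28.44557762145996), 16.054224014282227)
S hub c [259.95061728 191.77777778] 243 ellipse mm [525.  41.] [61.9 82.8]
dash [263.5 195. ] 2 [0.5555 0.0349] r 31.080378058793347 ang -11.343243639716784
disc n 123
yel 1 [203. 230.] [ 0.4685 -0.2192] [ 0.4492 -0.2037]
yel 1 [198. 235.] [ 0.4661 -0.2442] [ 0.4467 -0.2296]
yel 6 [205.83333333 235.33333333] [ 0.4896 -0.2301] [ 0.4711 -0.215 ]
yel 6 [211.83333333 242.33333333] [ 0.5233 -0.2399] [ 0.5061 -0.2252]
yel 1 [204. 254.] [ 0.5277 -0.2891] [ 0.5106 -0.2762]
boss bright [203.93103448 234.94827586] 58 [ 0.4831 -0.2326]
((483.9472351074219, -231.83087158203125), (30.874942779541016, 27.186628341674805), 13.863557815551758)
grip [0.55299948 0.15633628 0.15461318] 0.0034728522662646364 hub from grip [0.53559875 0.03558358 0.15461318]
```

View pics/c4.png

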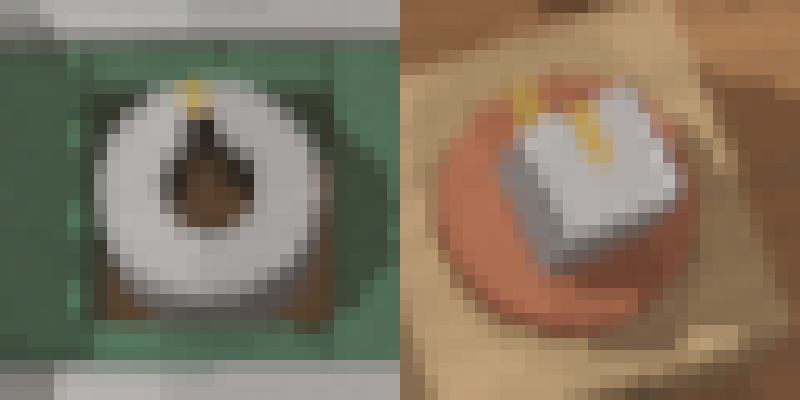

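```bash
python3 - <<'E'
from plant import r
from h import *
b=np.array([.4842,-.2318,.109]); R=Rdown(np.radians(15-90))
r.goto(b+[0,0,.09],R); r.move_linear(b,rate=.12); f0=np.array(r.observe()["force"]); r.set_gripper(0.0)
o=r.observe();print(o["time_s"],o["gripper_width"],o["grasp_force"],o["force"]-f0,o["ee_pos"])
r.move_linear(b+[0,0,.15],rate=.15)
o=r.observe();print("lift",o["force"]-f0,o["gripper_width"])
R=Rdown(np.radians(-90)); h=np.array([.538,.036,.1405+.003+.075])
r.goto(h+[0,0,.04],R); r.move_linear(h,rate=.1)
for n in("scene","top"):
    d=r.get_image(n); cv2.imwrite(f"pics/{n}2.png",d["img"][:,:,::-1]); np.savez(f"pics/{n}2.npz",**d)
a=cv2.resize(cv2.imread("pics/scene2.png")[130:230,210:320],(660,600),interpolation=cv2.INTER_CUBIC)
cv2.imwrite("pics/c5.png",a);o=r.observe();print(o["time_s"],o["ee_pos"],o["force"]-f0,o["moment"],o["qpos"])
E
```

```text
10.675 0.3434714645446107 59.32135462760925 [-0.84406183 -0.55176694  5.58393291] [ 0.48472713 -0.23214641  0.10983959]
lift [-0.29599643  0.19214223 -4.97508728] 0.34622193282902025
13.5333 [0.53847806 0.0361236  0.21902782] [ 0.77616738  0.35625947 -2.85853108] [ 0.00795666 -0.05387032 -0.02474709] [ 0.69397999  0.51901591 -1.05090382  1.85067577  0.51200507  1.0729175
 -2.12661436]
```

View pics/c5.png

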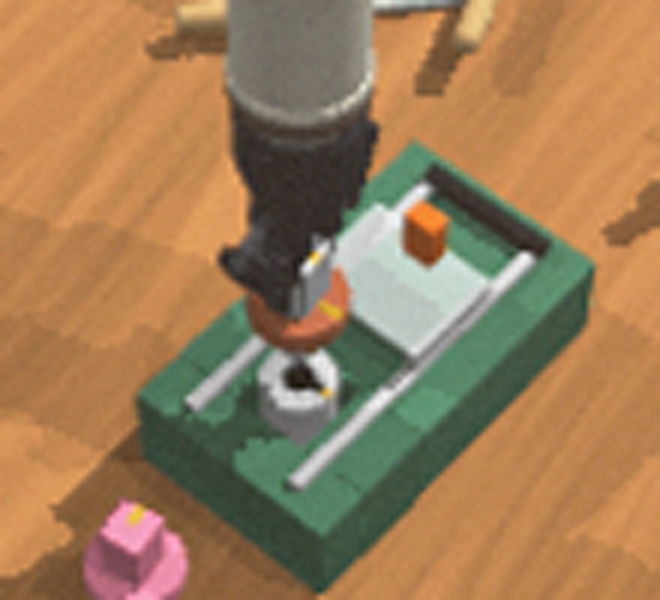

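The wheel is held above the hub. In the crop, the disc dash is at (330,310), the hub dash at (327,393) and the hub mouth at about (299,380). Checking their bearings numerically.

```bash
python3 - <<'E'
from h import *
S=dict(np.load("pics/scene2.npz"))
cs=lambda x,y:(x/6-.42+210,y/6-.42+130)
zt=.219-.003-.0225
m,_,_=mask(S,(20,90,110),(36,255,255),(250,160,275,205));k,l,s,c=cv2.connectedComponentsWithStats(m)
for i in range(1,k):print(s[i,4],c[i],(c[i]+.42-[210,130])*6,onz(S,c[i],zt)[:2].round(4),onz(S,c[i],.1)[:2].round(4))
def proj(P):
    Ei=np.linalg.inv(S["extrinsics"]);q=S["mtx"]@(Ei[:3,:3]@P+Ei[:3,3]);return (q[:2]/q[2]+.42-[210,130])*6
print("disc top pred",proj(np.array([.5385,.0361,zt])),"hub pred",proj(np.array([.538,.036,.1])))
# disc outline on its mid plane
md,c,n=mask(S,(0,90,60),(14,200,255),(248,168,272,192));print(n)
cn=max(cv2.findContours(md,cv2.RETR_EXTERNAL,cv2.CHAIN_APPROX_NONE)[0],key=len)[:,0]
print("disc cols",(cn.min(0)+.42-[210,130])*6,(cn.max(0)+.42-[210,130])*6)
# predicted disc extents
t=np.linspace(0,6.28,90);Q=np.array([proj(np.array([.5385+.032*np.cos(a),.0361+.032*np.sin(a),z])) for a in t for z in(zt,zt-.018)]);print(Q.min(0),Q.max(0))
Q=np.array([proj(np.array([.538+.025*np.cos(a),.036+.025*np.sin(a),.1])) for a in t]);print("hub pred ext",Q.min(0),Q.max(0))
E
```

```text
2 [262.  172.5] [314.52 257.52] [0.53   0.0628] [0.4927 0.1197]
1 [250. 179.] [242.52 296.52] [0.5098 0.0148] [0.471  0.0678]
4 [265.  181.5] [332.52 311.52] [0.5609 0.0354] [0.5262 0.0901]
2 [263.5 195. ] [323.52 392.52] [ 0.588  -0.0157] [0.5555 0.0349]
disc top pred [301.93810725 293.81548298] hub pred [301.46359531 378.51715431]
123
disc cols [230.52 272.52] [344.52 350.52]
[248.67116042 250.79757433] [355.2263672  354.76557086]
hub pred ext [262.03572055 345.79766713] [340.90141388 411.86378655]
```

```bash
cat >ins.py <<'E'
from plant import r
from h import *
def st(): o=r.observe(); return o["force"],o["ee_pos"],o
def down(xy,yaw,z0,z1,lim,step=.003,rate=.05):
    """lower in steps until upward force rises by lim; returns z target, force"""
    R=Rdown(np.radians(yaw-90)); z=z0
    while z>z1+1e-6:
        z=max(z-step,z1); r.move_linear([*xy,z],rate=rate,frame=R); f,p,o=st()
        if f[2]-F0>lim: return z,f,p,False
    return z,f,p,True
F0=0
E
python3 - <<'E'
import ins; from ins import *
r.move_linear([.538,.036,.196],rate=.08,frame=Rdown(np.radians(-92))); r.sleep(.2)
f,p,o=st(); ins.F0=f[2]; print(f,p)
z,f,p,ok=down([.538,.036],-2,.196,.180,8); print(z,f,p,ok,r.observe()["time_s"])
if ok:
    z,f,p,ok=down([.538,.036],-2,.180,.150,10); print(z,f,p,ok)
print(r.observe()["time_s"],r.observe()["moment"])
E
```

```text
[ 0.13947206 -0.34673135 -3.48190409] [0.53835738 0.03616183 0.19651923]
0.18 [ 0.03231691  0.63373484 -3.3342855 ] [0.53802593 0.03600953 0.1799788 ] True 15.6667
0.15 [ 1.41194032 -1.23600265 -3.59048864] [0.53796882 0.03595263 0.14980929] True
18.1667 [-0.12880963 -0.25897399 -0.05219993]
```

The shaft and key went in cleanly. Now I'll press down to the stop.

```bash
python3 - <<'E'
import ins; from ins import *
ins.F0=-3.5; z=.150
R=Rdown(np.radians(-92))
while z>.118:
    z-=.0015; r.move_linear([.538,.036,z],rate=.03,frame=R); f,p,o=st(); print(round(z,4),p[2].round(4),f.round(1))
    if f[2]-ins.F0>26: break
r.sleep(.5); f,p,o=st(); print(f,p,o["gripper_width"],o["grasp_force"],o["time_s"])
d=r.get_image("scene"); cv2.imwrite("pics/c6.png",cv2.resize(d["img"][130:230,210:320,::-1],(660,600),interpolation=cv2.INTER_CUBIC))
E
```

```text
0.1485 0.1484 [ 0.8 -0.5 -3.7]
0.147 0.1469 [ 0.9  0.2 -4.1]
0.1455 0.1454 [ 1.3  0.5 -4.3]
0.144 0.1444 [-0.8 -1.7  3.2]
0.1425 0.1427 [-1.3 -1.3  3.2]
0.141 0.1411 [-1.1 -1.1  5.4]
0.1395 0.1397 [-2.  -1.9  4.8]
0.138 0.1383 [-2.  -1.   6.2]
0.1365 0.1369 [-2.9 -1.1  8.1]
0.135 0.1354 [-2.8 -1.2  8.1]
0.1335 0.134 [-2.3 -1.7  9. ]
0.132 0.1327 [-2.8 -1.7 10.7]
0.1305 0.1326 [-8.  -3.1 23. ]
[-7.69824191 -2.84862495 23.03478122] [0.53826335 0.03611703 0.13255085] 0.3395205143753104 62.893052101135254 21.9167
```

View pics/c6.png

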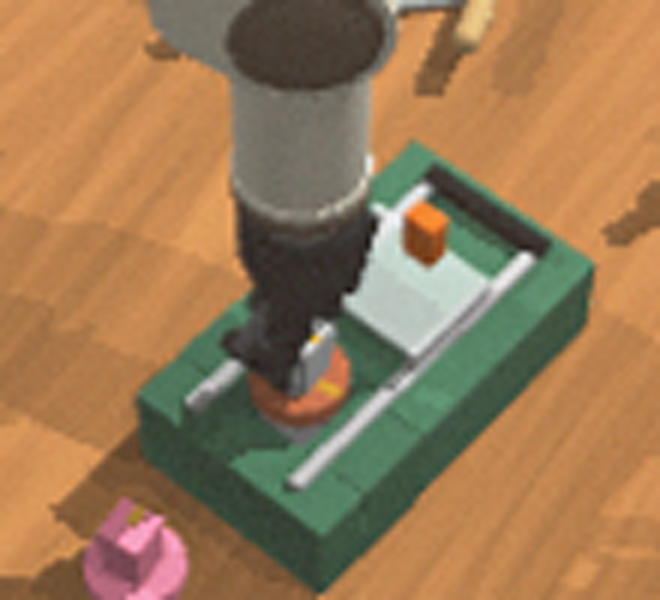

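The force profile matches the description: the wheel seated at 0.1445, the spring ramped over 12 mm, and there was a hard stop at 0.1326. The picture shows the disc flat on the hub at (300,385), still gripped, with the guard open.

```bash
python3 -c "
from plant import r
print(r.hand_in())"
```

```text
the job is handed in; nothing more can be done
None
```

The guard is open at its stop, and the keyed wheel is in the hub, still gripped and pressed down to the stop with about 27 N; I handed the job in at about 22 s, and no verdict was returned.

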